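# Hold up a mandarin with kitchen tongs

### The job

Serve me the mandarin from the chopping board without touching it: take the kitchen tongs by their two black grips, lift them, close their jaws on the mandarin from either side and raise it. Finish while still holding it up in the tongs, at rest, at least 10 cm clear above the board, so that I can take it; leave the lemon, the garlic bulb and the jam jar where they are.

Things in the scene. Friction and masses are not known exactly. Their poses are not given: they have to be found in the camera images.
- tongs_grip (a point): midway between the two black grips of the tongs, 17 mm above the tongs' underside; x points along the tongs to the jaws, y to the left arm, z up. The grips reach 40 mm behind to 40 mm ahead of this point and are 34 mm tall. Over their outer, nearly parallel faces they measure 67 mm when open, about 43 mm with the jaws closed on the mandarin
- tongs_jaws (a point): the point midway between the jaws of the tongs, 100 mm ahead of the grips' middle, 17 mm above the tongs' underside. Each jaw is a slightly dished steel plate 50 mm long and 34 mm tall (tongs underside to top), 3 mm thick. Clear gap between the jaws 93 mm when open, about 80 mm with the grips squeezed to 60 mm
- tongs_left (a joint): swing of each arm, both alike: 0 rad open, about 0.12 closed on the mandarin, 0.23 jaws shut. A spring holds them open (4 N at each grip when open, 7 N when closed on the mandarin). Squeezed to 60 mm over the grips, the tongs can be lifted with jaws still wide open
- mandarin_center (a point): centre of the mandarin (small orange fruit, 45 x 46 mm and 40 mm tall, about 0.04 kg), one of three foods in a row on the chopping board; it stands loose, its centre 20 mm above the board's top
- board_top (a point): centre of the top face of the brown wooden chopping board, 250 mm along its x by 360 mm along its y, 21 mm thick, loose on the worktop (top face 21 mm above it), 1.3 kg. The three foods stand in a row along the board's y, about 110 mm apart, the middle one near the board's middle; which of them stands where changes. Wall cabinets hang 0.5 m up behind and right of it: lift no more than needed
- lemon_center (a point): centre of the yellow lemon on the board, 72 x 55 mm and 56 mm tall; leave alone
- garlic_center (a point): centre of the whitish garlic bulb on the board, 60 x 57 mm and 58 mm tall; leave alone
- jar_center (a point): centre of the jam jar with a white lid standing on the worktop right of the board, at its back, 72 mm wide and 102 mm tall; leave alone
- tongs: steel kitchen tongs with black grips, 0.1 kg, balanced near the grips' middle, lying loose on their side on the worktop left of the board: the arms open and close in the level plane. Origin on the underside below the middle of the grips, axes as tongs_grip. Hinge 100 mm behind (-x), wire loop to 133 mm behind, jaw ends 130 mm ahead. 34 mm tall; when open about 103 mm wide at the jaws
- mandarin: the mandarin as a whole; origin at its underside
- board: the chopping board as a whole; origin at the centre of its underside
Not all that is in view belongs to the job. Leave any purple or turquoise look-alike of the mandarin alone.

How it is judged:
On the way, in this order (a step that is already met when the one before it is completed fails the run):
1. the tongs are gripped and lifted off the worktop (height (world z) of tongs_grip above 0.03 m and contact force between the fingers and tongs above 0.5 N), for 0.2 s.
2. the mandarin is between the jaws and gripped by them (distance between mandarin_center and tongs_jaws below 0.03 m and contact force between tongs and mandarin above 1 N), for 0.2 s.
At the end, for the whole second after the job is handed in: the gripper holds the tongs, the mandarin is gripped between their jaws (its centre within 30 mm of the jaws' middle), at rest, its centre more than 130 mm above the worktop, touched by no part of the robot; lemon, garlic and jar within 30 mm of where they stood (all of step 2 and height (world z) of mandarin_center above 0.13 m and height (world z) of tongs_grip above 0.1 m and contact force between the fingers and tongs above 1 N and contact force between each of the arm, the fingers and mandarin below 0.1 N and linear speed of mandarin below 0.05 m/s and distance of each of lemon_center, garlic_center, jar_center from where it was at the start of the episode below 0.03 m); the arm keeps its last pose, push and grip.
It fails at once if the robot itself touches the mandarin (contact force between any of the fingers, the arm and mandarin above 0.5 N).
It fails at once if the lemon, the garlic or the jar is knocked away (distance of any of lemon_center, garlic_center, jar_center from where it was at the start of the episode above 0.03 m).
It also fails if it takes over 35 s, if anything falls off the work surface, if the arm or the gripper's body presses on something with over 40 N, if the wrist force passes 120 N, or if a joint passes its speed limit or range.

### The arm

A 6-joint arm with a two-finger parallel gripper is mounted at the origin on a cart in front of the work surface, level with it; the furniture and walls round the work are solid. World frame = base frame: x ahead of the robot, y to its left, z up, the work surface at z = 0. Lengths are in m, angles in rad, forces in N, time in s.
With the tool pointing down it reaches from about 0.35 to 0.725 m from the base axis. Payload 4.3 kg.
Tool frame: the origin (TCP) lies midway between the tips of the shut fingers; the grasp point (between the pads) lies 19 mm behind it; z points along the fingers, y is the line along which they close (so a half turn about z gives the same grasp; the last joint's range is limited). The gripper opens to 85 mm and grips with 20 to 120 N. Pads are 22 mm wide; open, the fingers measure 114 mm over their backs; the gripper's body (76 mm by 85 mm) begins 54 mm behind the grasp point. The pads swing forward as they close: fully open they stand 13 mm farther back than shut.
Start: joints at [1, 0.377, 0.081, 1.274, 0, 1.46], TCP at [0.256, 0.515, 0.231] pointing down, gripper open.
Joint ranges: [-2.72, 2.72], [-0.84, 1.66], [-1.02, 1.22], [-1.77, 2.12], [-1.37, 1.28], [-3.14, 3.14]. Speed limits (rad/s): [2.57, 2.57, 3.14, 3.14, 3.14, 3.14].

### API

Orientations are given as a unit quaternion [x, y, z, w].
In Python, from cell import robot, optics gives the robot as it stands. Calls block until the motion is done:
- robot.movep(position, orientation): joint-space move of the TCP to a pose.
- robot.movel(position, velocity=0.15, frame=None): straight line of the TCP; frame=None keeps the orientation; velocity is the mean speed in m/s.
- robot.move_joints(angles): joint-space move.
- robot.release() and robot.close(): open the fingers fully, or close them until they stop; the grip force is fixed at half the most.
- robot.sleep(seconds).
- robot.ik(position, orientation): joint angles nearest the present ones, or None.
- optics.get_image(name): name is "scene" or "top" or "wrist"; returns a dict with "color" (384x512x3 uint8, red, green, blue), "depth" (384x512 float32, m along the optical axis (not along the pixel's ray), 0 where there is no reading), "fx", "fy", "cx", "cy" (pixels), "xyz" and "orientation" of the camera in the world; the wrist camera has in their place "hand_eye" (4x4, takes a point from camera to tool coordinates, whose origin is the TCP and whose axes are the flange's). Camera axes: x right, y down, z forward; pixel columns grow to the right and rows downward; lengths in m; the calibration is good to about 2 mm. A picture is of the moment at which its call begins: read the wrist's pose just before it.
A pose or a line that the arm cannot do raises robot.Unreachable and nothing moves.
- robot.sign_off(): hands the job in; it is judged then, once.
Readings, each from a call of its own:
- robot.read_clock(): time.
- robot.read_qpos(): joint angles.
- robot.read_qvel(): joint speeds.
- robot.read_tau(): joint torques, N m.
- robot.read_eef_pos(): TCP position.
- robot.read_tcp_rot(): TCP orientation.
- robot.read_contact_force(): force on the tool from outside, world axes, zero at the start.
- robot.read_moment(): the same for the moment, N m.
- robot.read_opening(): opening from 0.0 (shut) to 1.0 (fully open).
- robot.read_grip_force(): force on a finger pad.
Only numpy, scipy, OpenCV 4.12 (cv2) and the standard library are available. Lean on these libraries where they do the work, as an engineer would, in place of code of your own. Each camera call takes 0.05 s, during which the arm holds its last target. There are 200 camera calls.

## Working session

There is one attempt and no reset: what is moved stays moved. The work goes in short steps, each a Python script; the robot and the scene stay as the last script left them, time stands still between calls to the robot, and variables do not carry over. Pictures are saved under pics/ and viewed, at most 10 in all, crops included, and the job is handed in when it is done.

```bash
mkdir -p pics
cat > h.py <<'E'
import numpy as np, cv2
from scipy.spatial.transform import Rotation as R
from cell import robot, optics
def cloud(name):
    if name=="wrist":
        p=np.array(robot.read_eef_pos()); q=robot.read_tcp_rot()
    d=optics.get_image(name); z=d["depth"].astype(float)
    v,u=np.mgrid[:z.shape[0],:z.shape[1]]
    P=np.stack([(u-d["cx"])/d["fx"]*z,(v-d["cy"])/d["fy"]*z,z],-1)
    if name=="wrist":
        H=np.array(d["hand_eye"]); P=P@H[:3,:3].T+H[:3,3]; P=P@R.from_quat(q).as_matrix().T+p
    else: P=P@R.from_quat(d["orientation"]).as_matrix().T+np.array(d["xyz"])
    P[z<=0]=np.nan
    return d["color"],P
def save(n,c): cv2.imwrite("pics/"+n,c[:,:,::-1])
E
python3 - <<'E'
from h import *
a=cloud("top");b=cloud("scene")
np.savez("s.npz",tc=a[0],tp=a[1],sc=b[0],sp=b[1])
save("top1.png",a[0]);save("scene1.png",b[0])
print(robot.read_tcp_rot(),robot.read_opening(),robot.read_clock())
E
```

```text
[ 2.28361670e-01  9.73575909e-01 -8.89954473e-04 -3.24267357e-04] 0.9991439699416095 0.1
```

View pics/top1.png

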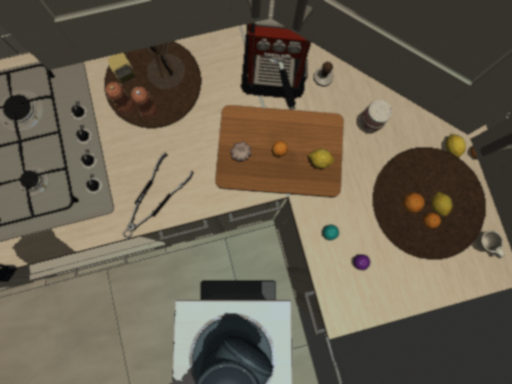

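View pics/scene1.png

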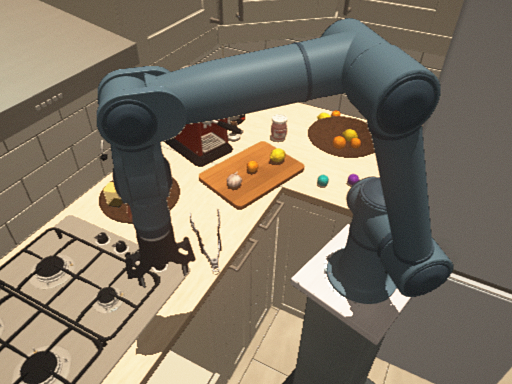

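The top view shows the tongs with the hinge at about (128,233) and the jaw tips at (165,155) and (192,175). On the board are the garlic (241,151), mandarin (280,149) and lemon (321,158), with the jar at (376,115). The scene view agrees.

Run:
```python
from h import *
s=np.load("s.npz")
for k,pts in (("t",dict(mand=(280,149),garlic=(241,151),lemon=(321,158),jar=(376,113),hinge=(128,233),tipL=(165,155),tipR=(192,175),b1=(222,107),b2=(342,116),b3=(218,186),b4=(339,194),toaster=(290,100),plate=(180,120),base=(235,300),knob=(93,185),shaker=(323,80))),("s",dict(mand=(252,167),garlic=(234,181),lemon=(278,155),hinge=(215,266),jar=(279,122)))):
    for n,(u,v) in pts.items(): print(k,n,np.round(s[k+"p"][v,u],3))
c,P=s["tc"],s["tp"]
# tongs: points 8-60mm above worktop in the region
reg=np.zeros(c.shape[:2],bool);reg[148:240,120:198]=1
m=reg&(P[...,2]>.012)&(P[...,2]<.06)
q=P[m];print(m.sum(),np.nanmin(q,0),np.nanmax(q,0))
hsv=cv2.cvtColor(c,cv2.COLOR_RGB2HSV)
dk=reg&(hsv[...,2]<60)&(P[...,2]<.06)&(P[...,2]>.0);print(dk.sum(),np.round(P[dk].mean(0),3))
mo=(hsv[...,0]>8)&(hsv[...,0]<20)&(hsv[...,1]>200);mo[:, :265]=0;mo[:,295:]=0;mo[:138]=0;mo[160:]=0
mo&=P[...,2]>.028
print("mand",mo.sum(),np.round(np.nanmin(P[mo],0),3),np.round(np.nanmax(P[mo],0),3))
save("crop1.png",np.hstack([cv2.resize(c[140:245,110:210],None,fx=5,fy=5,interpolation=cv2.INTER_NEAREST)]))
```

```text
t mand [ 0.563 -0.129  0.062]
t garlic [ 0.555 -0.021  0.067]
t lemon [ 0.535 -0.241  0.075]
t jar [ 0.656 -0.39   0.1  ]
t hinge [ 0.333  0.297 -0.003]
t tipL [0.556 0.199 0.014]
t tipR [0.501 0.121 0.001]
t b1 [0.709 0.038 0.   ]
t b2 [ 0.684 -0.321  0.001]
t b3 [0.465 0.044 0.02 ]
t b4 [ 0.449 -0.305 -0.006]
t toaster [ 0.665 -0.147  0.165]
t plate [ 0.667  0.161 -0.001]
t base [ 0.151 -0.007 -0.   ]
t knob [0.465 0.394 0.026]
t shaker [ 0.79  -0.264  0.018]
s mand [ 0.557 -0.115  0.049]
s garlic [ 0.542 -0.002  0.056]
s lemon [ 0.525 -0.23   0.061]
s hinge [0.339 0.29  0.011]
s jar [ 0.642 -0.374  0.097]
587 [0.32017621 0.11780542 0.01205105] [0.56067081 0.30796729 0.03815722]
121 [0.441 0.221 0.024]
mand 16 [ 0.553 -0.147  0.05 ] [ 0.582 -0.121  0.059]
```

View pics/crop1.png

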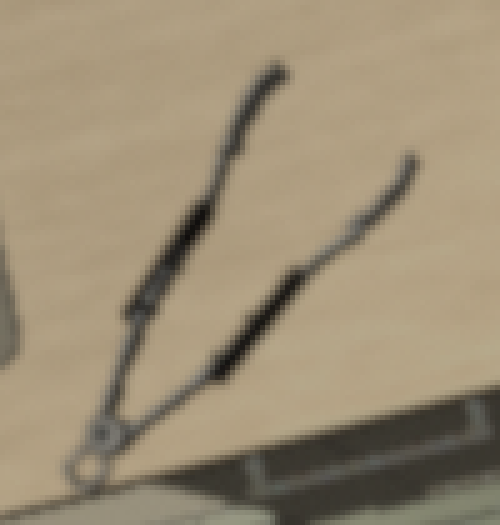

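The crop shows the black grips at crop pixels (132,310)–(207,205) on the left and (218,372)–(300,272) on the right. The hinge is at (105,433), and the jaw tips at (280,70) and (412,160).

```bash
cat >> h.py <<'E'
def quat(deg): # tool down, its y along the tongs' y for tongs yaw deg
    a=np.radians(90+deg/2); return [np.cos(a),np.sin(a),0,0]
def ax(deg):
    a=np.radians(deg); return np.array([np.cos(a),np.sin(a)]),np.array([-np.sin(a),np.cos(a)])
E
python3 - <<'E'
from h import *
ex,ey=ax(-35); m=np.array([.430,.225])-.02*ey
robot.movep([*m,.2],quat(-35))
c,P=cloud("wrist"); np.savez("w.npz",c=c,p=P); save("w1.png",c)
print(robot.read_clock(),robot.read_eef_pos())
E
```

```text
1.5083 [0.41854749 0.20961138 0.20017791]
```

View pics/w1.png

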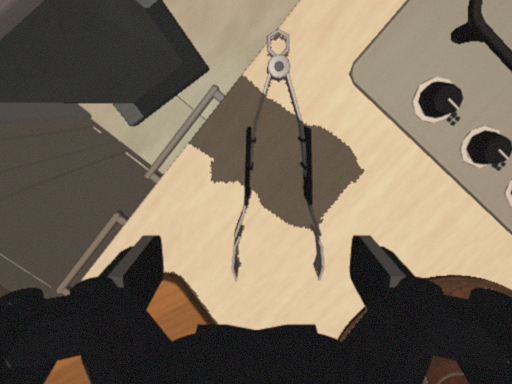

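The wrist view shows the whole tongs: hinge at (278,67), right grip at x≈249 and left grip at x≈307 (rows 125–205), jaws ending at (236,278) and (320,278).

Run:
```python
from h import *
w=np.load("w.npz");c,P=w["c"],w["p"]
v=c.max(2)
def comp(x0,x1,y0=115,y1=212):
    m=np.zeros(v.shape,bool);m[y0:y1,x0:x1]=1
    m&=(v<45)&(P[...,2]>.022)&(P[...,2]<.05); return P[m]
L,Rr=comp(295,320),comp(238,262)
rect=[]
for n,q in(("left",L),("right",Rr)):
    r=cv2.minAreaRect((q[:,:2]*1000).astype(np.float32)); rect.append(np.array(r[0])/1000)
    print(n,len(q),r,np.percentile(q[:,2],[5,50,95]))
mid=(rect[0]+rect[1])/2; d=rect[0]-rect[1]
print("mid",mid,"sep",np.linalg.norm(d),"yaw",np.degrees(np.arctan2(-d[0],d[1])))
def hi(x0,x1,y0,y1):
    q=P[y0:y1,x0:x1].reshape(-1,3);q=q[(q[:,2]>.02)&(q[:,2]<.06)];return q.mean(0)
h=hi(270,287,58,76); print("hinge",h)
for b in((228,246,262,282),(312,328,262,282)): print("tip",hi(*b))
t=(hi(228,246,262,282)+hi(312,328,262,282))/2; d=t-h
print("axis yaw",np.degrees(np.arctan2(d[1],d[0])),"grip at",h+d/np.linalg.norm(d[:2])*.1)
```

```text
left 428 ((443.3193664550781, 253.06307983398438), (8.6876859664917, 77.73788452148438), 58.888587951660156) [0.02434268 0.03304563 0.03468985]
right 322 ((410.50250244140625, 205.7369384765625), (8.93920612335205, 77.24240112304688), 52.700965881347656) [0.03179035 0.0335905  0.03492882]
mid [0.42691093 0.22940001] sep 0.057590886600872096 yaw -34.738189301776394
hinge [0.34768565 0.28299787 0.03021112]
tip [0.49694507 0.12431077 0.03166961]
tip [0.55136617 0.20282314 0.03064646]
axis yaw -34.08925897217343 grip at [0.43050219 0.2269495  0.03065551]
```

Run:
```python
from h import *
ex,ey=ax(-34.5); m=np.array([.4275,.229])-.0415*ey; q=quat(-37.3)
robot.movep([*m,.09],q)
robot.movel([*m,.006],velocity=.12)
print("down",robot.read_contact_force())
robot.close(); print("closed",robot.read_opening(),robot.read_grip_force())
robot.movel([*m,.13],velocity=.12); robot.sleep(.3)
c,P=cloud("wrist"); np.savez("w.npz",c=c,p=P); save("w2.png",c)
print(robot.read_clock(),robot.read_opening(),robot.read_grip_force(),robot.read_contact_force())
```

```text
down [-0.37282968 -0.04258154 -0.51885701]
closed 0.058459130479823006 58.65219556275406
5.125 0.057888426572443745 58.48385068355128 [ 0.1846002  -0.20636855 -1.0330574 ]
```

View pics/w2.png

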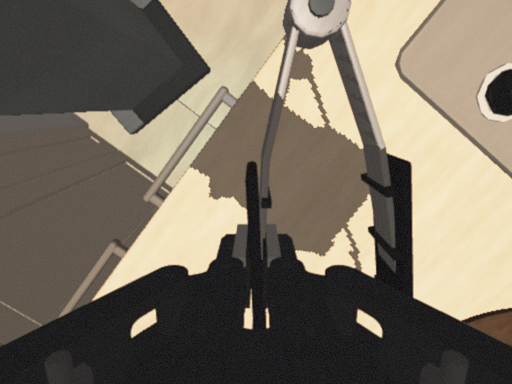

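The tongs hang from the right grip with the jaws open: hinge at (320,5), left grip at (385–410,155–290).

Run:
```python
from h import *
w=np.load("w.npz");c,P=w["c"],w["p"]
e=robot.read_eef_pos(); ex,ey=ax(-37.3)
def rep(n,x0,x1,y0,y1,zmin):
    q=P[y0:y1,x0:x1].reshape(-1,3);q=q[q[:,2]>zmin]; 
    d=q-e; X=d[:,:2]@ex;Y=d[:,:2]@ey
    print(n,len(q),"X",np.percentile(X,[2,50,98]).round(4),"Y",np.percentile(Y,[2,50,98]).round(4),"Z",np.percentile(d[:,2],[2,50,98]).round(4))
rep("hinge",312,330,0,14,.1)
rep("lgrip rear",392,408,165,195,.1)
rep("lgrip fwd",384,412,240,295,.1)
rep("rgrip rear",248,258,165,215,.1)
rep("lgrip all",360,412,150,300,.1)
```

```text
hinge 249 X [-0.1004 -0.0984 -0.0963] Y [0.018  0.0208 0.0238] Z [0.0239 0.025  0.0266]
lgrip rear 476 X [-0.0442 -0.0382 -0.0328] Y [0.0528 0.0548 0.057 ] Z [0.0186 0.025  0.0273]
lgrip fwd 1532 X [-0.0133 -0.0009  0.0148] Y [0.0384 0.0603 0.0637] Z [0.0067 0.0241 0.0613]
rgrip rear 497 X [-0.0406 -0.0351 -0.0253] Y [-0.0041 -0.0024 -0.0005] Z [0.0051 0.0269 0.0284]
lgrip all 6240 X [-0.0463 -0.0165  0.0147] Y [0.0322 0.0557 0.0626] Z [-0.003   0.0207  0.0632]
```

Run:
```python
from h import *
M=np.array([.566,-.131]); tx,ty=ax(-15); gx,gy=ax(-19.3)
T=M+.008*tx-.101*gx-.036*gy; print("T",T)
e=robot.read_eef_pos()
robot.movep([*T,.11],quat(-19.3)); robot.sleep(.2)
a=cloud("top");b=cloud("scene"); np.savez("s2.npz",tc=a[0],tp=a[1],sc=b[0],sp=b[1])
z=lambda c,y0,y1,x0,x1:cv2.resize(c[y0:y1,x0:x1],(400,400),interpolation=cv2.INTER_CUBIC)
save("c2.png",np.hstack([z(a[0],95,215,220,340),z(b[0],110,230,190,310)]))
print(robot.read_clock(),robot.read_eef_pos(),robot.read_grip_force())
```

```text
T [ 0.46650499 -0.13366543]
6.6917 [ 0.4666417  -0.13290511  0.11005357] 58.49407972172857
```

View pics/c2.png

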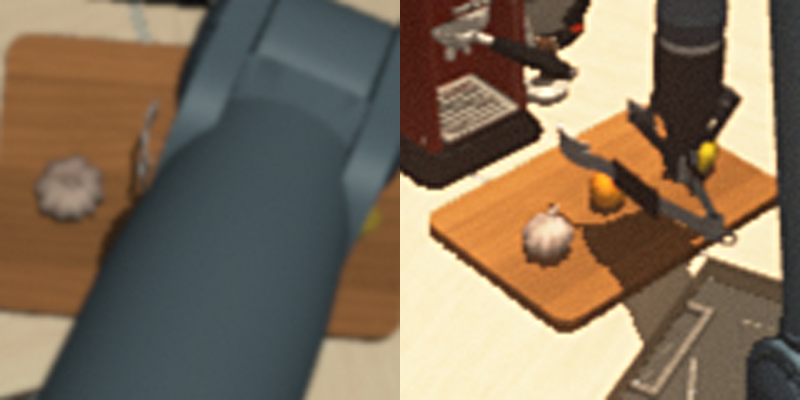

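The top crop shows the left jaw at (145,140), beside the garlic at (70,190). The scene crop shows the left arm, its jaw at about (575,150), above the mandarin at (605,192).

Run:
```python
from h import *
s=np.load("s2.npz"); M=np.array([.566,-.131]); tx,ty=ax(-15); J=M+.008*tx
for k,(x0,x1,y0,y1) in(("t",(255,270,122,150)),("s",(236,262,145,175)),("t",(225,256,130,175))):
    P=s[k+"p"][y0:y1,x0:x1].reshape(-1,3); P=P[(P[:,2]>.085)&(P[:,2]<.15)&(P[:,0]<.7)]
    d=P[:,:2]-J; X=d@tx;Y=d@ty
    if len(P)>3: print(k,len(P),*[np.percentile(q,[2,25,50,75,98]).round(3) for q in(X,Y,P[:,2])])
# mandarin from scene view: orange mask
h=cv2.cvtColor(s["sc"],cv2.COLOR_RGB2HSV);P=s["sp"]
m=(h[...,0]>10)&(h[...,0]<22)&(h[...,1]>190)&(h[...,2]>120)&(P[...,2]>.03)&(P[...,2]<.065);m[:155]=0;m[180:]=0;m[:,:242]=0;m[:,262:]=0
q=P[m];print("mand",m.sum(),np.percentile(q,[2,50,98],axis=0).round(3)); o=optics.get_image("scene")["xyz"]; print(o)
A=np.c_[2*q,np.ones(len(q))];x=np.linalg.lstsq(A,(q**2).sum(1),rcond=None)[0];print("sphere",x[:3],np.sqrt(x[3]+x[:3]@x[:3]))
```

```text
t 48 [-0.042 -0.03  -0.02   0.007  0.019] [0.045 0.048 0.052 0.053 0.056] [0.109 0.124 0.131 0.136 0.137]
s 176 [-0.112 -0.085 -0.048 -0.017  0.018] [0.033 0.037 0.043 0.051 0.056] [0.101 0.112 0.12  0.127 0.135]
mand 63 [[ 0.548 -0.128  0.034]
 [ 0.561 -0.116  0.047]
 [ 0.582 -0.106  0.058]]
[-0.27931191  0.8143652   1.01113925]
sphere [ 0.56683775 -0.12322065  0.04159232] 0.01685288630769755
```

Run:
```python
from h import *
tx,ty=ax(-15); gx,gy=ax(-19.3)
T=np.array([.4665,-.1335])+.006*tx
robot.movel([*T,.10]); robot.movel([*T,.0285],velocity=.08)
print(robot.read_contact_force())
robot.release(); print(robot.read_opening(),robot.read_contact_force())
T2=T+.003*gy*-1   # ease the inner finger off the left grip (left = +gy)
robot.movel([*T2,.0285],velocity=.05)
robot.movel([*T2,.15],velocity=.2)
G=T+.0285*gy-.045*tx
robot.movep([*G,.2],quat(-15))
c,P=cloud("wrist"); np.savez("w.npz",c=c,p=P); save("w3.png",c)
print(robot.read_clock(),robot.read_eef_pos())
```

```text
[-0.25076693  0.07163077 -0.88236835]
0.997008016310403 [-0.46725602 -0.20840335 -0.7007792 ]
10.2333 [ 0.43773926 -0.0963279   0.198751  ]
```

View pics/w3.png

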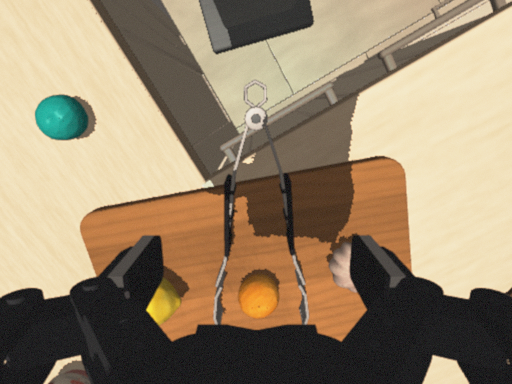

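The tongs lie level on the board. The mandarin (258,297) is between the open jaws (218,300) and (303,300), and the grips are at x≈230 and x≈288, rows 175–255.

Run:
```python
from h import *
w=np.load("w.npz");c,P=w["c"],w["p"];v=c.max(2)
rect=[]
for x0,x1 in((276,298),(220,240)):
    m=np.zeros(v.shape,bool);m[170:258,x0:x1]=1
    m&=(v<50)&(P[...,2]>.043)&(P[...,2]<.07);q=P[m]
    r=cv2.minAreaRect((q[:,:2]*1000).astype(np.float32));rect.append(np.array(r[0])/1000);print(len(q),r,np.percentile(q[:,2],[5,50,95]))
d=rect[0]-rect[1];yaw=np.degrees(np.arctan2(-d[0],d[1]));print("mid",sum(rect)/2,"sep",np.linalg.norm(d),"yaw",yaw)
h=P[111:125,248:264].reshape(-1,3);h=h[h[:,2]>.03].mean(0);print("hinge",h)
hs=cv2.cvtColor(c,cv2.COLOR_RGB2HSV)
m=(hs[...,0]>6)&(hs[...,0]<20)&(hs[...,1]>180)&(P[...,2]>.03)&(P[...,2]<.07);m[:270]=0;m[322:]=0;m[:,:235]=0;m[:,282:]=0
q=P[m];A=np.c_[2*q,np.ones(len(q))];x=np.linalg.lstsq(A,(q**2).sum(1),rcond=None)[0];print("mand",x[:3],np.sqrt(x[3]+x[:3]@x[:3]))
mid=sum(rect)/2; tx,ty=ax(yaw); print("mand in tongs",(x[:2]-mid)@tx,(x[:2]-mid)@ty)
```

```text
397 ((484.5756530761719, -76.84309387207031), (9.151864051818848, 76.07630920410156), 80.89199829101562) [0.04754882 0.05421886 0.05567333]
370 ((471.7456970214844, -133.0988006591797), (8.598867416381836, 77.53620910644531), 73.66531372070312) [0.04559027 0.05439789 0.05587398]
mid [ 0.47816068 -0.10497095] sep 0.05770019340073687 yaw -12.847421330214084
hinge [ 0.38426813 -0.08299795  0.05149662]
mand [ 0.57021788 -0.12891207  0.04007832] 0.022549675429213874
mand in tongs 0.09507605357364891 -0.0028723461960775644
```

Run:
```python
from h import *
g=[.478,-.105]; q=quat(-12.9)
robot.movep([*g,.12],q); robot.movel([*g,.025],velocity=.1)
print("down",robot.read_eef_pos(),robot.read_contact_force())
robot.close(); robot.sleep(.4); print(robot.read_opening(),robot.read_grip_force(),robot.read_contact_force())
robot.movel([*g,.165],velocity=.07); robot.sleep(.6)
b=cloud("scene"); a=cloud("top"); z=lambda c,y0,y1,x0,x1:cv2.resize(c[y0:y1,x0:x1],(400,400),interpolation=cv2.INTER_CUBIC)
save("c4.png",np.hstack([z(a[0],95,215,220,340),z(b[0],90,230,170,310)]))
h=cv2.cvtColor(b[0],cv2.COLOR_RGB2HSV);P=b[1]
m=(h[...,0]>8)&(h[...,0]<22)&(h[...,1]>180)&(P[...,2]>.12)&(P[...,2]<.23)&(P[...,0]<.64)&(P[...,1]>-.2)
print("mand",m.sum(),np.nanmedian(P[m],axis=0) if m.any() else None)
print(robot.read_clock(),robot.read_opening(),robot.read_grip_force(),robot.read_contact_force())
```

```text
down [ 0.47867455 -0.10522317  0.0257455 ] [-0.51342807  0.24863479  0.98156153]
0.49084889655942887 58.35435242392123 [-1.07219574  0.4163025  15.32334011]
mand 21 [ 0.56080148 -0.1109162   0.18965963]
15.525 0.4850175155596544 60.49745762990483 [-0.2661673   0.55984936 -0.57924059]
```

View pics/c4.png

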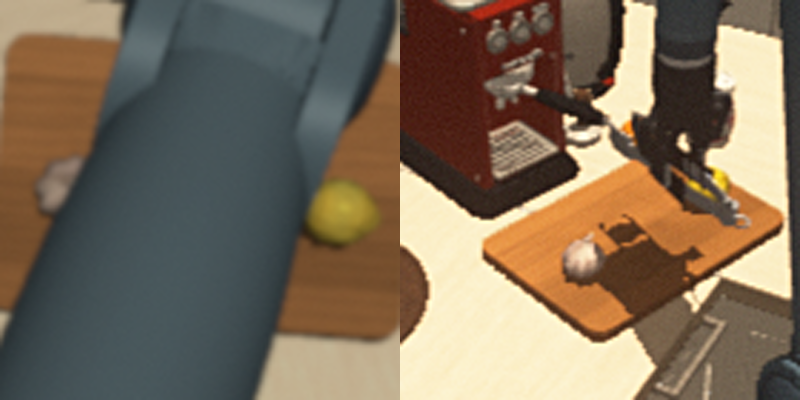

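The scene crop shows the mandarin (628,128) raised in the jaws at z≈0.18. The garlic and lemon are still on the board, and the opening of about 41 mm fits the fruit being held.

```bash
python3 -c "
from h import *
print(robot.read_opening(),np.abs(robot.read_qvel()).max()); print(robot.sign_off())"
```

```text
0.4850175155596544 0.001825490599824011
the job is handed in; nothing more can be done
None
```

I handed the job in with the mandarin held still in the tongs about 18 cm above the worktop, roughly 14 cm clear of the board; the fingers can't part-close, so I first carried the tongs by one grip, then closed on both grips, and saw nothing else disturbed (jar not re-measured).

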